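# Close the wheel axle on a child's scooter

### The arm

A 6-joint arm with a two-finger parallel gripper is mounted at the origin on the work surface. World frame = base frame: x ahead of the robot, y to its left, z up, the work surface at z = 0. Lengths are in m, angles in rad, forces in N, time in s.
With the tool pointing down it reaches from about 0.3 to 0.775 m from the base axis. Payload 14.6 kg.
Tool frame: the origin (TCP) lies on the front face of the gripper's body, between the roots of the fingers; the fingertips stand 97 mm ahead of it and the grasp point (between the pads) lies 78 mm ahead of it; z points along the fingers, x is the direction in which the jaws open and shut, and the axes are right-handed (so a half turn about z gives the same grasp; the last joint's range is limited). The gripper opens to 94 mm and grips with 3 to 60 N. Pads are 16 mm wide; open, the fingers measure 119 mm over their backs; the gripper's body (75 mm by 177 mm) begins 78 mm behind the grasp point.
Start: joints at [1.068, 0.3, 1.521, -0, 1.321, -0.067], TCP at [0.232, 0.499, 0.303] pointing down, gripper open.
Joint ranges: [-3.03, 3.03], [-0.79, 2.21], [0.23, 2.52], [-1.04, 4.18], [0, 3.07], [-2.55, 2.55]. Speed limits (rad/s): [2.22, 2.22, 2.57, 3.14, 3.14, 3.14].

### API

Orientations are given as [roll, pitch, yaw] about the fixed x, y, z axes, in that order (R = Rz(yaw) Ry(pitch) Rx(roll)).
In Python, from station import sensors, camera, ctrl gives the robot as it stands.
- The arm moves only by the tool move_arm, never from a script. Its argument "rows" is text: rows parted by semicolons, each of 6 numbers parted by spaces: the shift along the tool's x, y, z in mm, then the turn, a rotation vector about the tool's x, y, z in rad. In form: x y z wx wy wz; .... A call has 1 to 20 rows; each row shifts and turns the pose as measured when the row begins, along the tool's axes as they then stand; what a row does not reach is not made up. A row lasts 1/8 s, in which the tool goes at most 62.5 mm and 10.7 degrees, less where a joint would pass 70% of its speed; a pose out of reach is approached as far as the arm can. A call with a gripper value outside its range is refused whole. "grip" is the opening, from -1 (shut) to 1 (fully open), set as the call begins (left out, the last holds). The fingers move at their own pace and stop on an object; "newtons" is the grip in N (left out, the last holds). Time passes only in rows, so rows that do not move let the fingers close. It gives the time, the measured TCP pose, the force and the opening at its end, in the units of the state.
- sensors.get_obs(): the state, without advancing time (a new reading comes with each control period).
- camera(name): name is "scene" or "top" or "wrist"; returns a dict with "color" (384x512x3 uint8, blue, green, red), "z_map" (384x512 float32, m along the optical axis (not along the pixel's ray), 0 where there is no reading), "mtx" (3x3 intrinsics, pixels), "distortion" ([k1, k2, p1, p2, k3] as OpenCV has them; the pictures are not rectified), "position" and "attitude" of the camera in the world; the wrist camera has in their place "hand_eye" (4x4, takes a point from camera to tool coordinates, whose origin is the TCP and whose axes are the tool frame's). Camera axes: x right, y down, z forward; pixel columns grow to the right and rows downward; lengths in m; the calibration is good to about 2 mm. A picture is of the moment at which its call begins: read the wrist's pose just before it.
- ctrl.hand_in(): hands the job in, once; it reports no verdict.
The state is a dict: "time_s": time; "qpos": joint angles; "joint_vel": joint speeds; "tau": joint torques, N m; "ee_pos": TCP position; "eef_rot": TCP orientation; "force": force on the tool from outside, world axes, zero at the start; "moment": the same for the moment, N m; "grip_width": finger opening in m.
Only numpy, scipy, OpenCV 4.12 (cv2) and the standard library are available. Lean on these libraries where they do the work, as an engineer would, in place of code of your own. Each camera call takes 0.05 s, during which the arm holds its last target.

### The job

The new wheel is in this child's scooter fork and its red lever axle has been started by hand. Drop the worn orange bushing that stands on the fork leg into the green tub, screw the axle clockwise by its upright lever just until it is snug (do not force it on, or the brass insert spins in the leg), and only then fold the lever all the way down flat. Leave the toy car, the glue and the screwdriver where they are and the tub upright.

Things in the scene. Friction and masses are not known exactly. Their poses are not given: they have to be found in the camera images.
- fork: Blue scooter fork on its side on a plywood board (150 x 245 mm), fixed. Origin on the vertical axle axis at table height; +y runs along the legs to the crown. Upper leg 34 mm wide, top 68 mm above the table, from y = -21 to 110 mm; then crown (44 mm wide, top 72 mm, to y = 130) and steering tube (top 61 mm, to y = 170). Wheel 104 mm across, top 56 mm high, under the leg, centred on the axle.
- lever_pivot (a point): Centre of the lever's hinge pin in the axle's steel head (24 mm across, 26 mm over the pin's ends), on the axle axis. Turns with the axle; x: level, the way the lever folds; y: along the pin. 18 mm above the leg when snug, 2.5 mm higher per turn to go. Clockwise from above screws in; 1.6 to 3.8 rad to go at the start. Turns freely at about 0.08 N m, then stops hard.
- lever_mid (a point): Middle of the red lever, 32 mm from its hinge pin. The lever is a flat tab 16 mm wide (along the hinge pin), 9 mm thick (along the way it folds), its tip 60 mm from the hinge pin. Axes as the head's when upright; z runs along the lever to its tip.
- lever (a joint): Lever hinge: 0 = upright (open, as at the start), 1.57 = folded flat (closed). It goes one way only, towards the head's +x; a stiff hinge (about 0.15 N m) that stays where it is left.
- insert_mark (a point): Black mark on the brass insert (ring 33 mm across, 3 mm thick, on the leg around the axle), 13.5 mm from the axle axis. The insert spins in the leg only if the snug axle is forced with more than about 0.9 N m. Its turn in the leg differs each time, so when snug the lever's folding direction is within 0.25 rad of the fork's +y.
- bushing_center (a point): Centre of the worn orange bushing, a loose upright cylinder 24 mm across and 34 mm high, about 30 g, standing on the upper fork leg about 56 mm from the axle, where the lever will come to lie.
- tub_in (a point): Centre of the inner floor of the open green tub, 4 mm above the table; outside 110 mm (its x) by 130 mm (its y), 55 mm high, walls 4 mm. Loose, 0.4 kg. It stands to the left or to the right of the fork.
- toy_car: Yellow and white toy car, 115 x 52 x 50 mm, origin under its centre. A bystander, on the other side of the fork from the tub.
- glue: White glue bottle with a blue cap, 42 mm across, 90 mm high, origin under its centre. A bystander.
- screwdriver: Screwdriver, 170 mm long, lying on the table in front of the robot base, along its own x. A bystander.
Not all that is in view belongs to the job. Several things look just like the part that bears tub_in: the one meant starts farthest to the robot's right.

How it is judged:
By the outcome, as a careful person would: the job done as asked, in the order asked, and still so for the second after the job is handed in, with the robot touching nothing.
It also fails if it takes over 72 s, if anything falls off the work surface, if the arm or the gripper's body presses on something with over 40 N, if the wrist force passes 120 N, or if a joint passes its speed limit or range.

## Working session

There is one attempt and no reset: what is moved stays moved. The work goes in short steps, Python scripts to look and compute and a tool call to move; the robot and the scene stay as the last step left them, time stands still between calls to the robot, and variables do not carry over. Pictures are saved under pics/ and viewed, and the job is handed in when it is done.

Besides the shell and the picture viewer there is one more tool, called after ">>>" in YAML: its name, and indented under it one key for each argument. move_arm: Moves the arm, as the interface text tells. Its arguments: {"type":"object","properties":{"rows":{"type":"string"},"grip":{"type":"number"},"newtons":{"type":"number"}},"required":["rows"]}

```bash
ls; mkdir -p pics; cat > h.py <<'E'
import numpy as np, cv2
from station import sensors, camera, ctrl
from scipy.spatial.transform import Rotation as R
np.set_printoptions(precision=4,suppress=True)
E
python3 - <<'E'
from h import *
o=sensors.get_obs(); print(o)
for n in ["scene","top","wrist"]:
    c=camera(n); cv2.imwrite(f"pics/{n}0.png",c["color"])
    print(n,c["mtx"],c["distortion"],c.get("position"),c.get("attitude"),c.get("hand_eye"))
    np.save(f"pics/{n}0.npy",c,allow_pickle=True)
E
```

```text
pics
{'time_s': 0.0, 'qpos': array([ 1.0684,  0.3005,  1.5216, -0.    ,  1.3207, -0.0666]), 'joint_vel': array([ 0.0017, -0.0002,  0.    , -0.0006,  0.0008, -0.0004]), 'tau': array([  0.0027, -53.1788, -35.275 ,   0.071 ,   0.0242,  -0.0001]), 'ee_pos': array([0.2321, 0.4984, 0.3021]), 'eef_rot': array([-3.1415,  0.0013,  1.135 ]), 'force': array([0.5209, 0.1956, 0.745 ]), 'moment': array([-0.0043,  0.0366,  0.007 ]), 'grip_width': 0.09366688014640545}
scene [[443.7204   0.     253.6926]
 [  0.     443.7204 194.8472]
 [  0.       0.       1.    ]] [-0.1312  0.      0.      0.      0.    ] [1.0395 0.6974 0.6621] [-2.127  -0.0247  2.5026] None
top [[358.5309   0.     260.9196]
 [  0.     358.5309 194.783 ]
 [  0.       0.       1.    ]] [-0.0837  0.      0.      0.      0.    ] [0.3467 0.0062 0.9907] [-2.9426  0.0084 -1.5905] None
wrist [[290.7344   0.     261.1198]
 [  0.     290.7344 192.5996]
 [  0.       0.       1.    ]] [-0.0687  0.      0.      0.      0.    ] None None [[ 1.      0.0008  0.0007  0.0008]
 [-0.0009  0.9667  0.2559 -0.074 ]
 [-0.0005 -0.2559  0.9667 -0.0825]
 [ 0.      0.      0.      1.    ]]
```

View pics/top0.png

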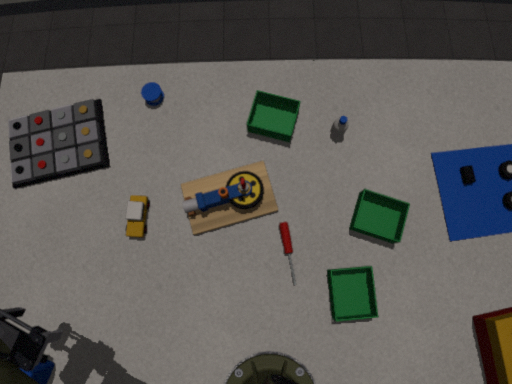

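View pics/scene0.png

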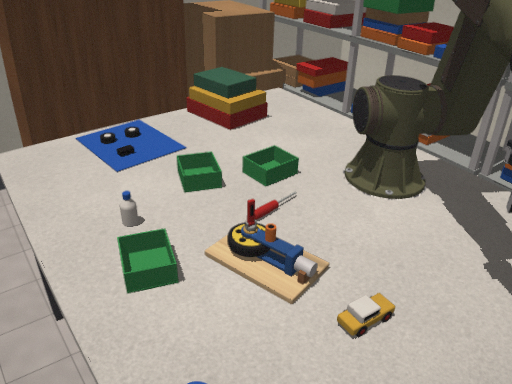

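View pics/wrist0.png

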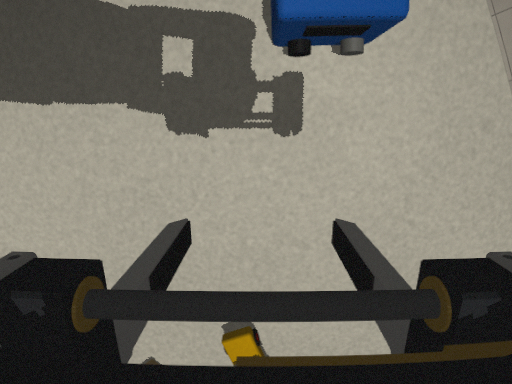

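Three green tubs are visible in the top view, at about (274,117), (379,216) and (352,294). I'll measure them along with the fork, bushing and lever.

```bash
cat >> h.py <<'E'
def campose(c,o=None):
    if "position" in c and c.get("position") is not None:
        return R.from_euler("xyz",c["attitude"]).as_matrix(), np.array(c["position"])
    Rt=R.from_euler("xyz",o["eef_rot"]).as_matrix(); H=np.array(c["hand_eye"])
    return Rt@H[:3,:3], Rt@H[:3,3]+o["ee_pos"]
def rays(c,uv,o=None):
    Rm,p=campose(c,o)
    n=cv2.undistortPoints(np.array(uv,float).reshape(-1,1,2),c["mtx"],np.array(c["distortion"],float)).reshape(-1,2)
    return p, np.c_[n,np.ones(len(n))]@Rm.T
def onplane(c,uv,z,o=None):
    p,d=rays(c,uv,o); return p+d*((z-p[2])/d[:,2])[:,None]
def cloud(c,mask,o=None):
    v,u=np.nonzero(mask&(c["z_map"]>0)); p,d=rays(c,np.c_[u,v],o)
    return p+d*c["z_map"][v,u][:,None]
def hsv(c): return cv2.cvtColor(c["color"],cv2.COLOR_BGR2HSV)
def comps(m,minA=20):
    n,l,s,ce=cv2.connectedComponentsWithStats(m.astype(np.uint8))
    return [(l==i,s[i],ce[i]) for i in range(1,n) if s[i][4]>=minA]
def load(n): return np.load(n,allow_pickle=True).item()
def tocrop(c,box,f,name):
    x0,y0,x1,y1=box; cv2.imwrite(name,cv2.resize(c["color"][y0:y1,x0:x1],None,fx=f,fy=f,interpolation=cv2.INTER_CUBIC))
E
python3 - <<'E'
from h import *
c=load("pics/top0.npy"); h=hsv(c)
ranges={"green":((50,100,50),(80,255,255)),"blue":((100,120,40),(125,255,255)),"orange":((5,150,100),(14,255,255)),"yellow":((18,120,80),(32,255,255)),"red":((0,150,60),(4,255,255))}
for k,(a,b) in ranges.items():
    for m,s,ce in comps(cv2.inRange(h,a,b)>0,12):
        P=cloud(c,m)
        if len(P): print(k,s,ce,"med",np.median(P,0),"zmin/max",P[:,2].min(),P[:,2].max(),"bbox",P[:,:2].min(0),P[:,:2].max(0))
tocrop(c,(170,150,310,290),5,"pics/top0c.png")
tocrop(c,(320,170,430,330),3.5,"pics/top0t.png")
c=load("pics/scene0.npy");tocrop(c,(195,180,335,300),5,"pics/scene0c.png")
E
```

```text
green [ 247   91   53   45 1061] [273.2187 118.5749] med [ 0.772  -0.0298  0.0038] zmin/max -0.002825673522072969 0.0595811317357563 bbox [ 0.7026 -0.1029] [0.8393 0.0453]
green [266  93  11   3  12] [271.1667  94.0833] med [ 0.828  -0.0256  0.0534] zmin/max 0.050080643803563474 0.05768759941970525 bbox [ 0.8223 -0.0381] [ 0.8316 -0.01  ]
green [ 353  190   56   52 1359] [377.9242 218.44  ] med [ 0.4702 -0.3124  0.0042] zmin/max -0.002230502082911645 0.05899045261938074 bbox [ 0.4042 -0.3834] [ 0.5433 -0.2305]
green [ 330  267   48   55 1734] [351.0242 294.6782] med [ 0.2671 -0.2242  0.0044] zmin/max -0.001949272479053743 0.059095662564954576 bbox [ 0.199  -0.2784] [ 0.3404 -0.1632]
blue [141  83  23  23 354] [151.9463  93.1073] med [0.8541 0.3266 0.0344] zmin/max -0.002589945190831777 0.04004215206349582 bbox [0.8259 0.2981] [0.8865 0.3572]
blue [340 116   7   8  43] [342.9535 119.5814] med [ 0.7312 -0.2151  0.0889] zmin/max 0.08289940666092832 0.09290041767926349 bbox [ 0.7222 -0.2243] [ 0.741  -0.2068]
blue [ 431  144   81   97 5801] [473.9483 191.3408] med [ 0.5427 -0.6073  0.004
[... 1983 characters left out ...]
.0439767332543477 bbox [0.7683 0.6557] [0.7945 0.6787]
red [ 36 138   8   8  39] [ 39.4615 141.4872] med [0.7101 0.6526 0.0393] zmin/max 0.0365821241689398 0.043809839456151356 bbox [0.6997 0.6426] [0.7215 0.6638]
red [ 38 161   8   8  47] [ 41.234  163.9149] med [0.6421 0.6393 0.0397] zmin/max 0.031147500642706105 0.04329187157067005 bbox [0.6322 0.6268] [0.6542 0.654 ]
red [240 178   5   6  18] [241.8333 180.5556] med [0.555  0.0551 0.1463] zmin/max 0.12291917928184015 0.14879541445239786 bbox [0.5473 0.0515] [0.5597 0.06  ]
red [280 222  12  31 225] [285.6089 237.2844] med [ 0.4244 -0.0538  0.0235] zmin/max 0.016341945006129843 0.028520752654978998 bbox [ 0.3843 -0.0677] [ 0.4655 -0.0394]
```

View pics/top0c.png

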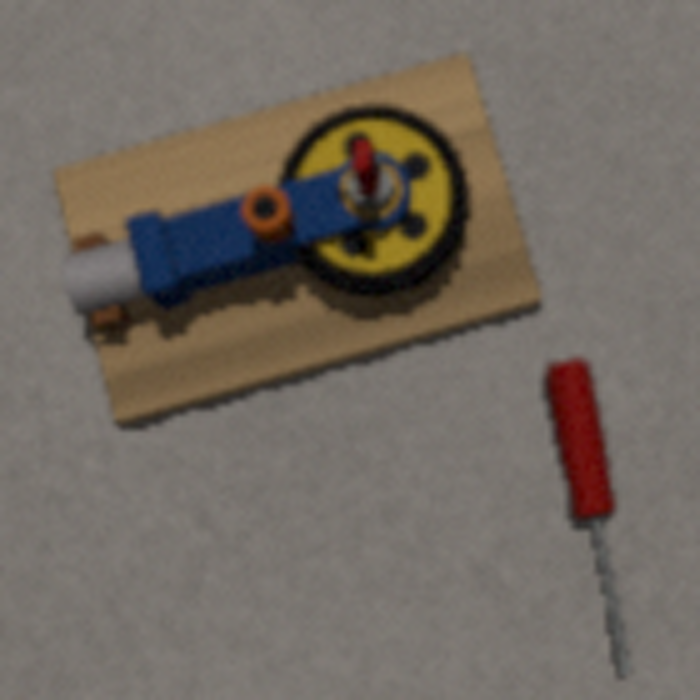

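View pics/top0t.png

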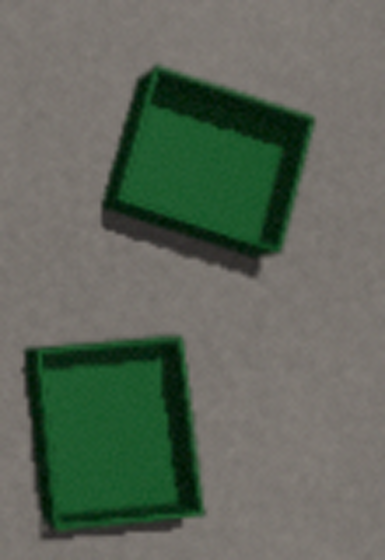

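View pics/scene0c.png

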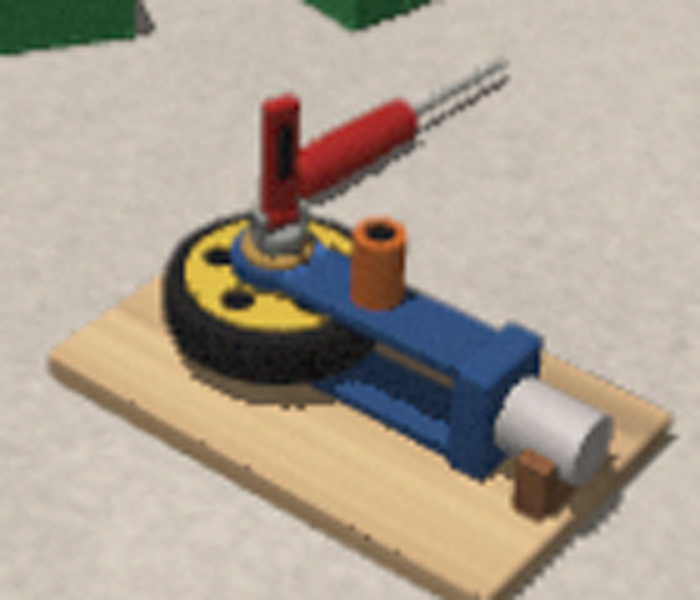

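Candidates for the tub, by top-view pixel:
- (274,117): world y ≈ -0.03
- (379,216): world y ≈ -0.31
- (352,294): world y ≈ -0.22

The tub at (379,216) is farthest to the robot's right, and the enlarged crop shows it open and empty. The car is on the left of the fork, so a tub on the right also fits the description. The bushing is at (223,191) and the upright lever at (242,181). I'll move the wrist camera over the fork for a precise look.

```bash
cat >> h.py <<'E'
def plan(p1,yaw1,n,obs=None,p0=None,yaw0=None):
    if p0 is None:
        o=obs or sensors.get_obs(); p0=o["ee_pos"]; yaw0=o["eef_rot"][2]
    p0=np.array(p0);p1=np.array(p1); dy=(yaw1-yaw0+np.pi)%(2*np.pi)-np.pi
    out=[]
    for k in range(n):
        y=yaw0+dy*k/n; d=(p1-p0)/n*1000
        x=np.array([np.cos(y),np.sin(y),0]); yv=np.array([np.sin(y),-np.cos(y),0])
        out.append("%.1f %.1f %.1f 0 0 %.3f"%(d@x,d@yv,-d[2],-dy/n))
    print("step mm",np.linalg.norm(p1-p0)/n*1000); print("; ".join(out))
E
python3 - <<'E'
from h import *
plan([0.545,0.07,0.27],0.25,11)
E
```

```text
step mm 48.32287747995434
-23.3 42.2 2.9 0 0 0.080; -19.8 44.0 2.9 0 0 0.080; -16.2 45.4 2.9 0 0 0.080; -12.5 46.6 2.9 0 0 0.080; -8.8 47.4 2.9 0 0 0.080; -4.9 48.0 2.9 0 0 0.080; -1.0 48.2 2.9 0 0 0.080; 2.8 48.2 2.9 0 0 0.080; 6.7 47.8 2.9 0 0 0.080; 10.5 47.1 2.9 0 0 0.080; 14.3 46.1 2.9 0 0 0.080
```

>>> move_arm:
  rows: "-23 42 3 0 0 0.08; -20 44 3 0 0 0.08; -16 45 3 0 0 0.08; -12 47 3 0 0 0.08; -9 47 3 0 0 0.08; -5 48 3 0 0 0.08; -1 48 3 0 0 0.08; 3 48 3 0 0 0.08; 7 48 3 0 0 0.08; 10 47 3 0 0 0.08; 14 46 3 0 0 0.08; 0 0 0 0 0 0; 0 0 0 0 0 0"

```text
time_s: 1.78
ee_pos: [0.5482, 0.0539, 0.2658]
eef_rot: [3.141, 0.004, 0.228]
force: [-0.3, 0.7, -0.2]
grip_width: 0.0941
```

```bash
python3 - <<'E'
from h import *
o=sensors.get_obs(); print(o)
c=camera("wrist"); c["o"]=o; np.save("pics/w1.npy",c,allow_pickle=True); cv2.imwrite("pics/w1.png",c["color"])
E
```

```text
{'time_s': 1.775, 'qpos': array([ 0.032 ,  0.3355,  1.5623, -0.0018,  1.2478, -0.1951]), 'joint_vel': array([-0.0147,  0.0089, -0.0056, -0.0027, -0.0002, -0.0017]), 'tau': array([ -1.1762, -53.5467, -34.4765,   0.0261,   0.0262,   0.0012]), 'ee_pos': array([0.5482, 0.0539, 0.2658]), 'eef_rot': array([3.1407, 0.0043, 0.2277]), 'force': array([-0.2825,  0.6574, -0.1982]), 'moment': array([ 0.0084,  0.1056, -0.0347]), 'grip_width': 0.09412296877880892}
```

View pics/w1.png

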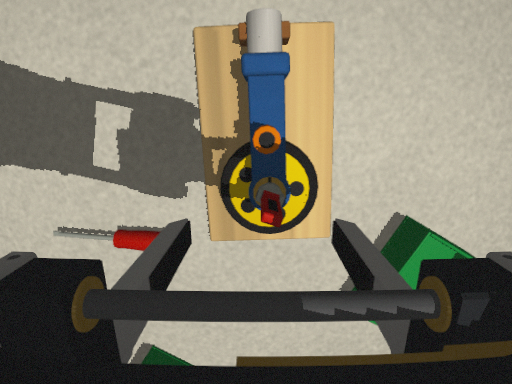

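The wrist view shows the bushing's top ring at (267,140), the lever tip at about (271,210), the head and insert at about (268,190), and the blue leg running up the image. Measuring these.

```bash
python3 - <<'E'
from h import *
c=load("pics/w1.npy"); o=c["o"]; h=hsv(c)
tocrop(c,(205,100,335,250),5,"pics/w1c.png")
m=(cv2.inRange(h,(5,150,90),(14,255,255))>0)
for mm,s,ce in comps(m,30):
    P=cloud(c,mm,o); T=P[P[:,2]>0.098]
    print("or",s,ce,len(T), np.median(P,0), T.mean(0) if len(T) else "", T.min(0) if len(T) else "", T.max(0) if len(T) else "")
    if len(T): 
        cnt=max(cv2.findContours(mm.astype(np.uint8),0,1)[0],key=len)
# leg edges
b=cv2.inRange(h,(100,120,30),(125,255,255))>0
P=cloud(c,b,o); print("blue z hist",np.histogram(P[:,2],10)); L=P[(P[:,2]>0.062)&(P[:,2]<0.0705)]
d=L[:,:2]-L[:,:2].mean(0); w,v=np.linalg.eigh(d.T@d); ax=v[:,1]*np.sign(v[1,1]); print("leg mean",L.mean(0),"dir",np.degrees(np.arctan2(ax[1],ax[0])))
n=np.array([-ax[1],ax[0]]); s=d@ax;t=d@n
ms=[];
for a in np.arange(s.min(),s.max(),0.006):
    k=(s>=a)&(s<a+.006)
    if k.sum()>8: ms.append((a+.003,t[k].min(),t[k].max()))
ms=np.array(ms);print(ms)
# wheel: yellow+dark at z 0.05-0.058
A=np.ones(h.shape[:2],bool); A[:100]=0;A[240:]=0;A[:,:205]=0;A[:,330:]=0
W=cloud(c,A,o); W=W[(W[:,2]>0.045)&(W[:,2]<0.0605)]
(cx,cy),r=cv2.minEnclosingCircle((W[:,:2]*1000).astype(np.float32)); print("wheel",cx,cy,r)
red=cv2.inRange(h,(0,150,40),(4,255,255))>0
for mm,s_,ce in comps(red,30):
    P=cloud(c,mm,o);print("red",s_,ce,P.mean(0),P.min(0),P.max(0))
A[:]=0;A[150:240,225:310]=1
Q=cloud(c,A,o); Tt=Q[Q[:,2]>0.142]; print("tip",len(Tt),Tt.mean(0),Tt.min(0),Tt.max(0)); print(cv2.minAreaRect((Tt[:,:2]*1000).astype(np.float32)))
Hh=Q[(Q[:,2]>.08)&(Q[:,2]<.1)]; print("head",len(Hh),Hh.mean(0),Hh.min(0),Hh.max(0))
E
```

```text
or [239  23   8  17 101] [242.2871  31.9307] 0 [0.4957 0.1991 0.0454]   
or [282  22   8  16  94] [285.4894  29.0957] 0 [0.5352 0.2117 0.0454]   
or [253 139  28  15 118] [267.3814 147.7288] 113 [0.5432 0.1014 0.1023] [0.5429 0.1025 0.1023] [0.5293 0.0977 0.1004] [0.5519 0.112  0.1038]
blue z hist (array([   1,    2,    1,    3,    2,    3,    8,    3, 3003, 1053]), array([0.026 , 0.0309, 0.0358, 0.0407, 0.0456, 0.0504, 0.0553, 0.0602,
       0.0651, 0.0699, 0.0748]))
leg mean [0.5387 0.1187 0.0684] dir 105.01278450463052
[[-0.0789 -0.0159  0.0163]
 [-0.0729 -0.018   0.0191]
 [-0.0669 -0.0211  0.0198]
 [-0.0609 -0.0201  0.0198]
 [-0.0549 -0.0181  0.0186]
 [-0.0489 -0.0153  0.0164]
 [-0.0429 -0.0154  0.0161]
 [-0.0369 -0.0155  0.0158]
 [-0.0309 -0.0156  0.0156]
 [-0.0249 -0.0166  0.0163]
 [-0.0189 -0.0167  0.0161]
 [-0.0129 -0.0159  0.0158]
 [-0.0069 -0.016   0.0155]
 [-0.0009 -0.0161  0.0163]
 [ 0.0051 -0.0161  0.016 ]
 [ 0.0111 -0.0153  0.0165]
 [ 0.0171 -0.0154  0.0165]
 [ 0.0231 -0.0155  0.0162]
 [ 0.0291 -0.0156  0.0159]
 [ 0.0351 -0.0158  0.0167]
 [ 0.0411 -0.0159  0.0164]
 [ 0.0471 -0.0203  0.0212]
 [ 0.0531 -0.0214  0.0212]]
wheel 555.394775390625 57.49554443359375 51.63673400878906
red [261 190  22  37 431] [270.1439 210.0302] [0.5544 0.0592 0.1312] [0.5477 0.0184 0.0558] [0.5716 0.0629 0.1489]
red [113 230  46  20 684] [133.4942 239.0322] [ 0.411  -0.0505  0.0235] [ 0.3852 -0.0677  0.0092] [0.4894 0.0513 0.2137]
tip 268 [0.5555 0.0578 0.1468] [0.5477 0.0522 0.142 ] [0.564  0.0621 0.1489]
((555.7108764648438, 56.814422607421875), (9.447440147399902, 16.018077850341797), 82.58307647705078)
head 347 [0.5552 0.0613 0.0879] [0.5428 0.0482 0.0801] [0.569  0.0688 0.1   ]
```

View pics/w1c.png

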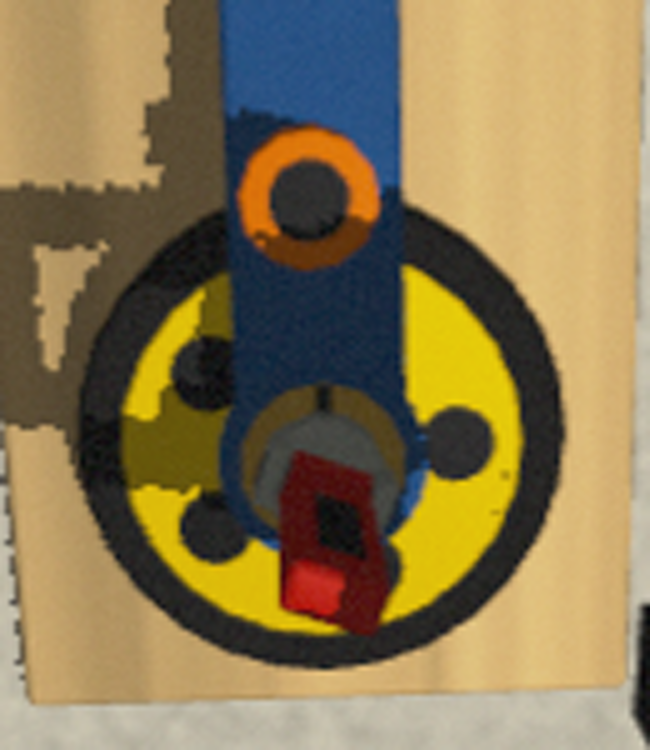

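The checks agree:
- **Axle:** the wheel centre and lever tip both put it at about (0.5555, 0.0573).
- **Leg:** measures 32–33 mm wide, top at 0.068, pointing at 105°.
- **Lever tip:** rectangle 9.4×16 mm at z = 0.148, thickness axis at 82.6°. Within the 1.6–3.8 range, that leaves about 2.75 rad to go.

Next is the exact bushing centre, the mark angle, the tub centre, and the grasp.

```bash
python3 - <<'E'
from h import *
c=load("pics/w1.npy"); o=c["o"]
A=np.zeros((384,512),bool);A[115:165,240:295]=1
P=cloud(c,A,o);v,u=np.nonzero(A&(c["z_map"]>0))
k=(P[:,2]>0.097)&(P[:,2]<0.106)
(cx,cy),r=cv2.minEnclosingCircle((P[k,:2]*1000).astype(np.float32));print("bush top",cx,cy,r,np.median(P[k,2]))
print("ray",onplane(c,[[267,139.6]],0.102,o), "mark",onplane(c,[[269.5,179.7]],0.071,o))
b=np.array([cx,cy])/1000; a=np.array([.5555,.0573]); print("dist",np.linalg.norm(b-a),np.degrees(np.arctan2(*(b-a)[::-1])))
m=onplane(c,[[269.5,179.7]],0.071,o)[0,:2]-a; print("mark",np.linalg.norm(m),np.degrees(np.arctan2(m[1],m[0])))
t=load("pics/top0.npy"); h=hsv(t)
A[:]=0;A[185:250,345:415]=1; P=cloud(t,A); 
rim=P[(P[:,2]>.05)&(P[:,2]<.062)];print("rim",cv2.minAreaRect((rim[:,:2]*1000).astype(np.float32)),len(rim))
A[:]=0;A[260:330,320:385]=1; P=cloud(t,A); rim=P[(P[:,2]>.05)&(P[:,2]<.062)];print("other rim",cv2.minAreaRect((rim[:,:2]*1000).astype(np.float32)),len(rim))
plan([b[0],b[1],0.245],0.262,3)
E
```

```text
bush top 540.2233276367188 109.15184783935547 11.961535453796387 0.1024770116862852
ray [[0.5405 0.109  0.102 ]] mark [[0.5528 0.0696 0.071 ]]
dist 0.054055442305569135 106.41611012471124
mark 0.012591393201726501 102.19423430952418
rim ((474.8927307128906, -308.92572021484375), (129.65745544433594, 111.69001007080078), 69.80436706542969) 315
other rim ((276.26104736328125, -221.46334838867188), (130.8352508544922, 111.62675476074219), 3.126831531524658) 330
step mm 19.829569663124047
1.6 -18.5 7.0 0 0 -0.011; 1.8 -18.5 7.0 0 0 -0.011; 2.0 -18.5 7.0 0 0 -0.011
```

>>> move_arm:
  rows: "2 -18.5 7 0 0 -0.011; 2 -18.5 7 0 0 -0.011; 2 -18.5 7 0 0 -0.011; 0 0 0 0 0 0; 0 0 0 0 0 0"

```text
time_s: 2.45
ee_pos: [0.5382, 0.1173, 0.2434]
eef_rot: [3.141, 0.004, 0.27]
force: [-0.2, 0.9, -0.1]
grip_width: 0.0937
```

```bash
python3 - <<'E'
from h import *
plan([.5403,.109,0.17],0.262,3)
E
```

```text
step mm 24.639169973156267
-0.1 2.8 24.5 0 0 0.003; -0.1 2.8 24.5 0 0 0.003; -0.1 2.8 24.5 0 0 0.003
```

>>> move_arm:
  rows: "0 3 20 0 0 0; 0 2.5 18 0 0 0; 0 2 15 0 0 0; 0 0 3 0 0 0; 0 0 0 0 0 0; 0 0 0 0 0 0"

```text
time_s: 3.2
ee_pos: [0.541, 0.109, 0.1878]
eef_rot: [3.14, 0.001, 0.269]
force: [-0.4, 0.1, 0.4]
grip_width: 0.0939
```

```bash
python3 - <<'E'
from h import *
plan([.5403,.109,0.17],0.262,1)
E
```

```text
step mm 17.856148486609186
-0.6 -0.2 17.8 0 0 0.007
```

>>> move_arm:
  rows: "-0.5 0 10 0 0 0; 0 0 6 0 0 0; 0 0 0 0 0 0; 0 0 0 0 0 0"

```text
time_s: 3.7
ee_pos: [0.5405, 0.1089, 0.1712]
eef_rot: [3.14, -0.0, 0.27]
force: [-0.3, -0.2, 1.0]
grip_width: 0.0942
```

>>> move_arm:
  rows: "0 0 0 0 0 0; 0 0 0 0 0 0; 0 0 0 0 0 0; 0 0 0 0 0 0; 0 0 0 0 0 0"
  grip: -1
  newtons: 15

```text
time_s: 4.32
ee_pos: [0.5407, 0.109, 0.1717]
eef_rot: [3.14, -0.001, 0.27]
force: [-0.4, 1.2, 0.3]
grip_width: 0.0476
```

>>> move_arm:
  rows: "0 0 0 0 0 0; 0 0 0 0 0 0; 0 0 0 0 0 0; 0 0 0 0 0 0; 0 0 0 0 0 0"

```text
time_s: 4.95
ee_pos: [0.5407, 0.109, 0.1717]
eef_rot: [3.14, -0.001, 0.27]
force: [-0.2, -0.1, -0.5]
grip_width: 0.0237
```

```bash
python3 - <<'E'
from h import *
plan([.475,-.309,0.285],0.27,9,p0=[.541,.109,.285],yaw0=.27)
E
```

```text
step mm 47.01982770630773
-19.5 42.8 -0.0 0 0 -0.000; -19.5 42.8 -0.0 0 0 -0.000; -19.5 42.8 -0.0 0 0 -0.000; -19.5 42.8 -0.0 0 0 -0.000; -19.5 42.8 -0.0 0 0 -0.000; -19.5 42.8 -0.0 0 0 -0.000; -19.5 42.8 -0.0 0 0 -0.000; -19.5 42.8 -0.0 0 0 -0.000; -19.5 42.8 -0.0 0 0 -0.000
```

>>> move_arm:
  rows: "0 0 -15 0 0 0; 0 0 -35 0 0 0; 0 0 -35 0 0 0; 0 0 -22 0 0 0; 0 0 0 0 0 0"

```text
time_s: 5.58
ee_pos: [0.5404, 0.1091, 0.2858]
eef_rot: [3.14, -0.003, 0.269]
force: [-0.2, 1.1, 0.0]
grip_width: 0.0241
```

>>> move_arm:
  rows: "-19 42 0 0 0 0; -19 42 0 0 0 0; -19 42 0 0 0 0; -19 42 0 0 0 0; -19 42 0 0 0 0; -19 42 0 0 0 0; -19 42 0 0 0 0; -19 42 0 0 0 0; -10 20 0 0 0 0; -4 10 0 0 0 0; 0 0 0 0 0 0; 0 0 0 0 0 0"

```text
time_s: 7.08
ee_pos: [0.4737, -0.2982, 0.2777]
eef_rot: [-3.136, 0.005, 0.272]
force: [0.6, 0.0, -0.7]
grip_width: 0.0233
```

```bash
python3 - <<'E'
from h import *
o=sensors.get_obs()
c=camera("wrist"); cv2.imwrite("pics/w2.png",c["color"])
print(o["ee_pos"]);plan([.475,-.309,0.2],0.27,2)
E
```

```text
[ 0.4737 -0.2982  0.2777]
step mm 39.24553728083045
-0.8 5.4 38.9 0 0 0.001; -0.8 5.4 38.9 0 0 0.001
```

View pics/w2.png

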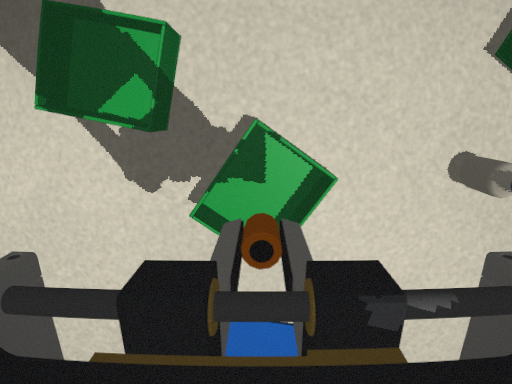

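The bushing is held at (261,240), with the right-hand tub's opening around (263,185), which is where the point below the TCP should appear. Lowering into it.

>>> move_arm:
  rows: "-1 4 30 0 0 0; -1 4 40 0 0 0; 0 2 40 0 0 0; 0 0 25 0 0 0; 0 0 8 0 0 0; 0 0 0 0 0 0; 0 0 0 0 0 0"

```text
time_s: 8.0
ee_pos: [0.4764, -0.3042, 0.134]
eef_rot: [-3.14, 0.001, 0.278]
force: [0.6, 0.2, -0.0]
grip_width: 0.0234
```

>>> move_arm:
  rows: "0 2 9 0 0 0; 0 0 5 0 0 0; 0 0 0 0 0 0"

```text
time_s: 8.38
ee_pos: [0.4775, -0.3065, 0.1205]
eef_rot: [3.141, -0.0, 0.278]
force: [-0.4, -0.1, -0.9]
grip_width: 0.0238
```

>>> move_arm:
  rows: "0 0 0 0 0 0; 0 0 0 0 0 0; 0 0 0 0 0 0; 0 0 0 0 0 0"
  grip: 0

```text
time_s: 8.88
ee_pos: [0.4776, -0.3067, 0.121]
eef_rot: [3.14, -0.001, 0.278]
force: [0.0, -0.1, -0.6]
grip_width: 0.0472
```

>>> move_arm:
  rows: "0 0 -25 0 0 0; 0 0 -45 0 0 0; 0 0 -45 0 0 0; 0 0 -35 0 0 0; 0 0 -10 0 0 0; 0 0 0 0 0 0"

```text
time_s: 9.62
ee_pos: [0.477, -0.3062, 0.2844]
eef_rot: [-3.141, 0.001, 0.278]
force: [-0.2, -0.2, -0.3]
grip_width: 0.0472
```

```bash
python3 - <<'E'
from h import *
o=sensors.get_obs();print(o["ee_pos"])
c=camera("wrist"); cv2.imwrite("pics/w3.png",c["color"])
plan([.5555,.040,0.29],1.35,10)
E
```

```text
[ 0.477  -0.3062  0.2844]
step mm 35.49942780472121
17.1 -31.1 -0.6 0 0 -0.107; 20.3 -29.1 -0.6 0 0 -0.107; 23.3 -26.8 -0.6 0 0 -0.107; 26.0 -24.1 -0.6 0 0 -0.107; 28.5 -21.2 -0.6 0 0 -0.107; 30.6 -18.1 -0.6 0 0 -0.107; 32.3 -14.7 -0.6 0 0 -0.107; 33.7 -11.1 -0.6 0 0 -0.107; 34.7 -7.5 -0.6 0 0 -0.107; 35.3 -3.7 -0.6 0 0 -0.107
```

View pics/w3.png

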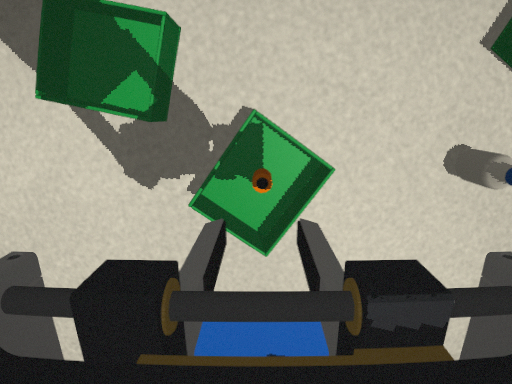

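The bushing stands inside the upright tub at (262,180). Back over the lever with the jaws turned to grip across its thickness.

>>> move_arm:
  rows: "17 -31 -1 0 0 -0.107; 20 -29 -1 0 0 -0.107; 23 -27 -1 0 0 -0.107; 26 -24 -1 0 0 -0.107; 28 -21 -1 0 0 -0.107; 31 -18 -1 0 0 -0.107; 32 -15 -1 0 0 -0.107; 33 -11 -1 0 0 -0.107; 33 -7 0 0 0 -0.107; 20 -3 0 0 0 -0.107; 0 0 0 0 0 0; 0 0 0 0 0 0"

```text
time_s: 11.18
ee_pos: [0.5442, 0.0333, 0.2721]
eef_rot: [-3.11, -0.002, 1.378]
force: [-0.5, -0.8, 0.3]
grip_width: 0.0467
```

```bash
python3 - <<'E'
from h import *
o=sensors.get_obs();print(o["ee_pos"],o["qpos"])
c=camera("wrist"); cv2.imwrite("pics/w4.png",c["color"])
Q=cloud(c,np.ones((384,512),bool),o); d=np.hypot(Q[:,0]-.5555,Q[:,1]-.0573)
T=Q[(d<.03)&(Q[:,2]>.142)&(Q[:,2]<.155)]; print(len(T),T.mean(0),cv2.minAreaRect((T[:,:2]*1000).astype(np.float32)))
plan([.5555,.0573,0.26],1.442,3)
E
```

```text
[0.5442 0.0333 0.2721] [-0.0085  0.3272  1.5585  0.0078  1.2864 -1.3892]
217 [0.5541 0.0565 0.147 ] ((555.1409301757812, 56.141845703125), (8.194816589355469, 16.3253116607666), 78.74746704101562)
step mm 9.751518873816929
8.6 2.2 4.0 0 0 -0.021; 8.6 2.4 4.0 0 0 -0.021; 8.5 2.5 4.0 0 0 -0.021
```

View pics/w4.png

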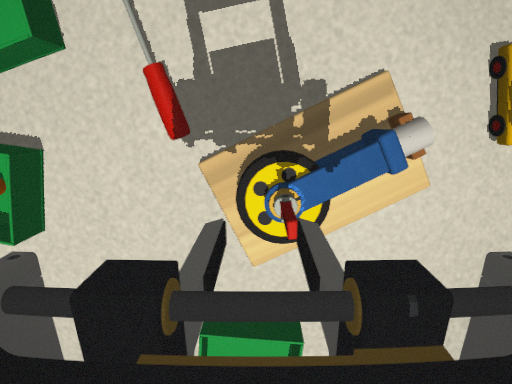

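>>> move_arm:
  rows: "8.5 2 4 -0.01 0 -0.015; 8 2.5 4 -0.01 0 -0.015; 6 2.5 4 -0.01 0 -0.012; 0 0 0 0 0 0; 0 0 0 0 0 0"

```text
time_s: 11.85
ee_pos: [0.5556, 0.0543, 0.2588]
eef_rot: [3.141, -0.002, 1.419]
force: [0.4, 0.6, -0.6]
grip_width: 0.0467
```

```bash
python3 - <<'E'
from h import *
o=sensors.get_obs();print(o["ee_pos"],o["eef_rot"],o["moment"])
plan([.5553,.057,0.208],1.42,2)
E
```

```text
[0.5556 0.0543 0.2588] [ 3.1409 -0.0025  1.4194] [0.0186 0.0755 0.0081]
step mm 25.426108979587916
1.3 -0.3 25.4 0 0 -0.000; 1.3 -0.3 25.4 0 0 -0.000
```

>>> move_arm:
  rows: "1.2 -0.3 15 0 0 0; 1.2 0 18 0 0 0; 0 0 10 0 0 0; 0 0 4 0 0 0; 0 0 0 0 0 0; 0 0 0 0 0 0"

```text
time_s: 12.6
ee_pos: [0.5555, 0.0565, 0.2089]
eef_rot: [3.141, -0.002, 1.418]
force: [0.5, 0.2, -0.1]
grip_width: 0.047
```

```bash
python3 - <<'E'
from h import *
o=sensors.get_obs();print(o["ee_pos"],o["eef_rot"],o["moment"])
c=camera("wrist"); cv2.imwrite("pics/w5.png",c["color"][150:,150:400])
c=camera("scene"); tocrop(c,(180,130,340,290),4,"pics/s5.png")
E
```

```text
[0.5555 0.0565 0.2089] [ 3.141  -0.0024  1.4185] [ 0.0164  0.019  -0.0169]
```

View pics/w5.png

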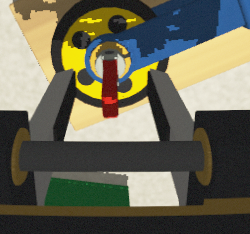

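View pics/s5.png

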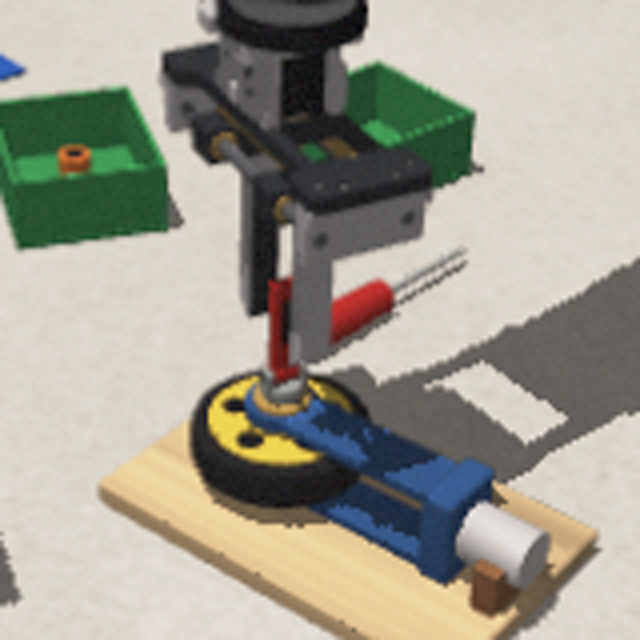

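The lever stands centred between the fingers and is aligned with the jaws. The wrist crop shows it at about (110,90), and the bushing is visible in the tub. Closing gently, since a limited grip also limits the torque.

>>> move_arm:
  rows: "0 0 0 0 0 0; 0 0 0 0 0 0; 0 0 0 0 0 0; 0 0 0 0 0 0; 0 0 0 0 0 0; 0 0 0 0 0 0; 0 0 0 0 0 0; 0 0 0 0 0 0"
  grip: -1
  newtons: 25

```text
time_s: 13.7
ee_pos: [0.5555, 0.0558, 0.2095]
eef_rot: [3.14, -0.001, 1.419]
force: [-0.5, -2.3, 0.2]
grip_width: 0.0083
```

```bash
python3 - <<'E'
from h import *
o=sensors.get_obs();print(o)
E
```

```text
{'time_s': 13.7, 'qpos': array([ 0.0343,  0.4102,  1.5997,  0.0008,  1.1301, -1.3846]), 'joint_vel': array([ 0.0013, -0.0007,  0.0011, -0.0002, -0.0013, -0.0001]), 'tau': array([  0.9464, -56.1934, -32.3775,   0.5716,  -0.1021,   0.0774]), 'ee_pos': array([0.5555, 0.0558, 0.2095]), 'eef_rot': array([ 3.1402, -0.001 ,  1.4186]), 'force': array([-0.4792, -2.3116,  0.1636]), 'moment': array([-0.4104,  0.1135,  0.0706]), 'grip_width': 0.008312875485247534}
```

>>> move_arm:
  rows: "-0.5 0 0 0 0 0.1; 0 0 0.03 0 0 0.15; 0 0 0.05 0 0 0.15; 0 0 0 0 0 0"

```text
time_s: 14.2
ee_pos: [0.5554, 0.0556, 0.2094]
eef_rot: [3.141, -0.002, 1.009]
force: [-0.9, -3.4, 0.8]
grip_width: 0.0091
```

```bash
python3 - <<'E'
from h import *
o=sensors.get_obs();print(o)
E
```

```text
{'time_s': 14.2, 'qpos': array([ 0.0338,  0.4101,  1.6001,  0.001 ,  1.1297, -0.9752]), 'joint_vel': array([-0.    , -0.0004, -0.0019, -0.0014, -0.0013, -0.0433]), 'tau': array([  1.6451, -56.0252, -32.2939,   0.8158,  -0.1347,   1.5363]), 'ee_pos': array([0.5554, 0.0556, 0.2094]), 'eef_rot': array([ 3.1408, -0.0017,  1.0086]), 'force': array([-0.9499, -3.4408,  0.8432]), 'moment': array([-0.74  ,  0.1359, -0.0466]), 'grip_width': 0.009111424969537625}
```

>>> move_arm:
  rows: "-0.8 0.5 0.05 0 0 0.15; 0 0 0.05 0 0 0.15; 0 0 0.05 0 0 0.15; 0 0 0.05 0 0 0.15; 0 0 0 0 0 0"

```text
time_s: 14.82
ee_pos: [0.5552, 0.0551, 0.2091]
eef_rot: [-3.14, -0.002, 0.411]
force: [-1.8, -3.0, 1.0]
grip_width: 0.0087
```

```bash
python3 - <<'E'
from h import *
o=sensors.get_obs();print(o)
c=camera("scene"); tocrop(c,(180,130,340,290),4,"pics/s6.png")
E
```

```text
{'time_s': 14.825, 'qpos': array([ 0.0328,  0.4101,  1.6008,  0.0021,  1.1297, -0.3796]), 'joint_vel': array([-0.0014,  0.0008,  0.0007,  0.    ,  0.0015, -0.0655]), 'tau': array([  1.3611, -56.1717, -32.5526,   0.6935,  -0.2611,   1.5462]), 'ee_pos': array([0.5552, 0.0551, 0.2091]), 'eef_rot': array([-3.1402, -0.0016,  0.4114]), 'force': array([-1.779 , -2.9964,  1.0371]), 'moment': array([-0.6714,  0.2319, -0.087 ]), 'grip_width': 0.008736630326508883}
```

View pics/s6.png

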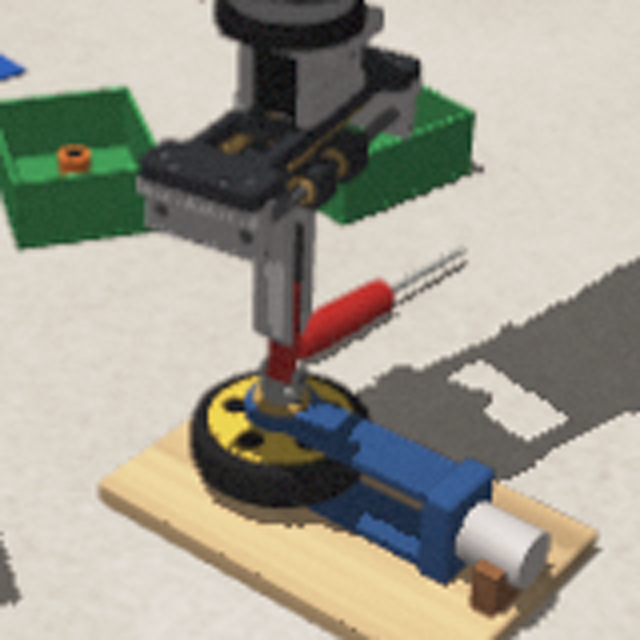

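The axle is turning with the gripper (about 1.0 rad so far) and the side force is small. Continuing towards the expected snug yaw of about -1.3, more slowly near the end.

>>> move_arm:
  rows: "-1 0.7 0.05 0 0 0.15; 0 0 0.05 0 0 0.15; 0 0 0.05 0 0 0.15; 0 0 0.05 0 0 0.15; 0 0 0.05 0 0 0.15; 0 0 0.05 0 0 0.15; 0 0 0.05 0 0 0.15; 0 0 0 0 0 0"

```text
time_s: 15.88
ee_pos: [0.5545, 0.055, 0.2087]
eef_rot: [-3.138, 0.001, -0.625]
force: [-1.3, -1.8, 1.2]
grip_width: 0.0087
```

```bash
python3 - <<'E'
from h import *
o=sensors.get_obs();print(o["force"],o["moment"],o["tau"],o["qpos"][5])
E
```

```text
[-1.3211 -1.847   1.2142] [-0.6503  0.372  -0.0497] [  1.4212 -56.089  -32.5626   0.7732  -0.3552   1.5562] 0.6551332529461177
```

>>> move_arm:
  rows: "0 0 0.05 0 0 0.08; 0 0 0.03 0 0 0.08; 0 0 0.03 0 0 0.08; 0 0 0.03 0 0 0.08; 0 0 0 0 0 0"

```text
time_s: 16.5
ee_pos: [0.5544, 0.0551, 0.2086]
eef_rot: [-3.139, 0.003, -0.919]
force: [-1.9, -2.7, 0.8]
grip_width: 0.009
```

```bash
python3 - <<'E'
from h import *
o=sensors.get_obs();print(o["force"],o["moment"],o["tau"],o["qpos"][5])
E
```

```text
[-1.8928 -2.7059  0.7883] [-0.6562  0.3857 -0.0872] [  1.3634 -56.1225 -32.6285   0.7483  -0.4044   0.8364] 0.9490535725531252
```

>>> move_arm:
  rows: "0 0 0.03 0 0 0.05; 0 0 0.02 0 0 0.05; 0 0 0 0 0 0"

```text
time_s: 16.88
ee_pos: [0.5544, 0.0551, 0.2085]
eef_rot: [-3.139, 0.003, -1.003]
force: [-1.4, -3.4, 0.4]
grip_width: 0.0088
```

```bash
python3 - <<'E'
from h import *
o=sensors.get_obs();print(o["force"],o["moment"],o["tau"],o["qpos"][5])
E
```

```text
[-1.3548 -3.4444  0.4365] [-0.699   0.4139 -0.0401] [  1.2714 -56.1194 -32.6532   0.7433  -0.4288   0.5472] 1.0336418823577191
```

>>> move_arm:
  rows: "0 0 0.02 0 0 0.05; 0 0 0.02 0 0 0.05; 0 0 0 0 0 0"

```text
time_s: 17.25
ee_pos: [0.5544, 0.0551, 0.2085]
eef_rot: [-3.14, 0.003, -1.092]
force: [-0.6, -1.7, 0.6]
grip_width: 0.0087
```

```bash
python3 - <<'E'
from h import *
o=sensors.get_obs();print(o["force"],o["moment"],o["tau"],o["qpos"][5])
E
```

```text
[-0.6332 -1.6801  0.5613] [-0.5822  0.4164  0.0127] [  1.2348 -56.1048 -32.6583   0.7323  -0.4447   0.5456] 1.1220446713167747
```

>>> move_arm:
  rows: "0 0 0.02 0 0 0.05; 0 0 0.02 0 0 0.05; 0 0 0 0 0 0"

```text
time_s: 17.62
ee_pos: [0.5544, 0.0552, 0.2085]
eef_rot: [-3.14, 0.003, -1.182]
force: [-1.6, -1.7, 1.8]
grip_width: 0.0086
```

```bash
python3 - <<'E'
from h import *
o=sensors.get_obs();print(o["force"],o["moment"],o["tau"],o["qpos"][5])
E
```

```text
[-1.5625 -1.7117  1.8176] [-0.5998  0.4079 -0.0044] [  1.197  -56.103  -32.6668   0.7177  -0.4573   0.5452] 1.2128393182995096
```

>>> move_arm:
  rows: "0 0 0.02 0 0 0.04; 0 0 0.02 0 0 0.04; 0 0 0 0 0 0"

```text
time_s: 18.0
ee_pos: [0.5544, 0.0552, 0.2084]
eef_rot: [-3.14, 0.004, -1.262]
force: [-1.2, -2.8, 0.8]
grip_width: 0.0088
```

```bash
python3 - <<'E'
from h import *
o=sensors.get_obs();print(o["force"],o["moment"],o["tau"],o["qpos"][5])
E
```

```text
[-1.1718 -2.7986  0.7725] [-0.6274  0.4542  0.0328] [  1.1059 -56.084  -32.6752   0.7087  -0.4776   0.4371] 1.2922094080004358
```

>>> move_arm:
  rows: "0 0 0.02 0 0 0.04; 0 0 0.02 0 0 0.04; 0 0 0 0 0 0"

```text
time_s: 18.38
ee_pos: [0.5544, 0.0553, 0.2084]
eef_rot: [-3.14, 0.004, -1.34]
force: [-1.5, -1.1, 0.8]
grip_width: 0.0088
```

```bash
python3 - <<'E'
from h import *
o=sensors.get_obs();print(o["force"],o["moment"],o["tau"],o["qpos"][5])
E
```

```text
[-1.5474 -1.1496  0.8119] [-0.599   0.4902  0.0135] [  1.0902 -56.0807 -32.6783   0.6905  -0.4865   0.4505] 1.3705739928786167
```

>>> move_arm:
  rows: "0 0 0.02 0 0 0.04; 0 0 0.02 0 0 0.04; 0 0 0 0 0 0"

```text
time_s: 18.75
ee_pos: [0.5544, 0.0554, 0.2084]
eef_rot: [-3.141, 0.004, -1.416]
force: [-1.1, -2.2, 1.6]
grip_width: 0.0093
```

```bash
python3 - <<'E'
from h import *
o=sensors.get_obs();print(o["force"],o["moment"],o["tau"],o["qpos"][5])
c=camera("scene"); tocrop(c,(200,180,300,280),6,"pics/s7.png")
E
```

```text
[-1.1326 -2.214   1.5516] [-0.5392  0.4503  0.3837] [  0.66   -56.071  -32.6883   0.8014  -0.4974   0.8302] 1.4467525466135889
```

View pics/s7.png

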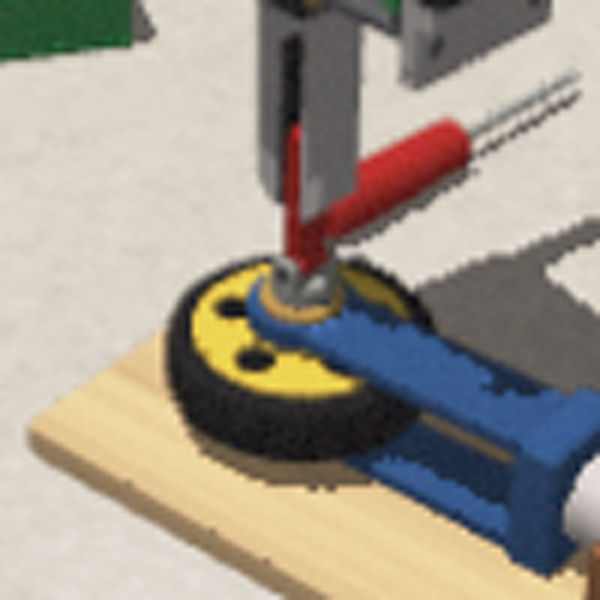

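The moment about z jumped from about 0.02 to 0.38 N m, and j6 torque rose with it: the axle has reached its stop. A small extra turn will confirm it's a hard stop, still well below 0.9 N m.

>>> move_arm:
  rows: "0 0 0 0 0 0.015; 0 0 0 0 0 0"

```text
time_s: 19.05
ee_pos: [0.5544, 0.0554, 0.2084]
eef_rot: [-3.141, 0.004, -1.429]
force: [-1.3, -1.7, 2.1]
grip_width: 0.0096
```

```bash
python3 - <<'E'
from h import *
o=sensors.get_obs();print(o["force"],o["moment"],o["tau"],o["qpos"][5])
E
```

```text
[-1.2858 -1.6734  2.0599] [-0.5502  0.4206  0.4056] [  0.5922 -56.0337 -32.6513   0.781   -0.4911   0.5571] 1.4603219186218142
```

Torque holds at 0.41 N m with the jaws just starting to ride on the lever's corners, so it's snug. Releasing and checking.

>>> move_arm:
  rows: "0 0 0 0 0 -0.02; 0 0 0 0 0 0; 0 0 0 0 0 0; 0 0 0 0 0 0; 0 0 0 0 0 0"
  grip: 0

```text
time_s: 19.68
ee_pos: [0.5546, 0.0559, 0.2084]
eef_rot: [-3.14, 0.005, -1.408]
force: [0.1, -0.3, 0.2]
grip_width: 0.0464
```

>>> move_arm:
  rows: "0 0 -15 0 0 0; 0 0 -25 0 0 0; 0 0 -20 0 0 0; 0 0 0 0 0 0; 0 0 0 0 0 0"

```text
time_s: 20.3
ee_pos: [0.5545, 0.0555, 0.2729]
eef_rot: [-3.138, 0.005, -1.408]
force: [0.2, -0.8, 0.5]
grip_width: 0.0468
```

```bash
python3 - <<'E'
from h import *
o=sensors.get_obs();print(o["ee_pos"],o["eef_rot"],o["qpos"])
c=camera("wrist"); cv2.imwrite("pics/w8.png",c["color"])
Q=cloud(c,np.ones((384,512),bool),o); d=np.hypot(Q[:,0]-.5555,Q[:,1]-.0573)
T=Q[(d<.03)&(Q[:,2]>.142)&(Q[:,2]<.155)]; print(len(T),T.mean(0),cv2.minAreaRect((T[:,:2]*1000).astype(np.float32)))
tocrop(c,(200,150,340,250),5,"pics/w8c.png")
E
```

```text
[0.5545 0.0555 0.2729] [-3.1379  0.0047 -1.4084] [0.0324 0.3401 1.539  0.0054 1.2594 1.4392]
236 [0.5566 0.0564 0.146 ] ((556.0685424804688, 56.366172790527344), (15.595234870910645, 8.965005874633789), 14.311888694763184)
```

View pics/w8.png

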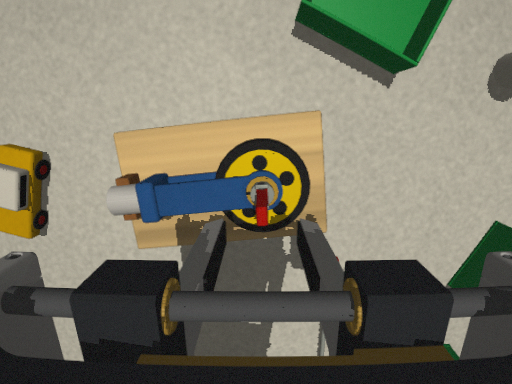

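The lever is upright at (262,205), folding axis at about 102–104°, within 0.25 rad of the fork's +y (105°). The insert mark will be checked next. I'll close the fingers, go behind the lever and push it over in an arc.

```bash
python3 - <<'E'
from h import *
o=sensors.get_obs()
plan([.5634,.0198,.273],-1.36,3)
E
```

```text
step mm 12.264778589525015
12.2 -1.0 -0.0 0 0 -0.016; 12.2 -0.8 -0.0 0 0 -0.016; 12.3 -0.6 -0.0 0 0 -0.016
```

View pics/w8c.png

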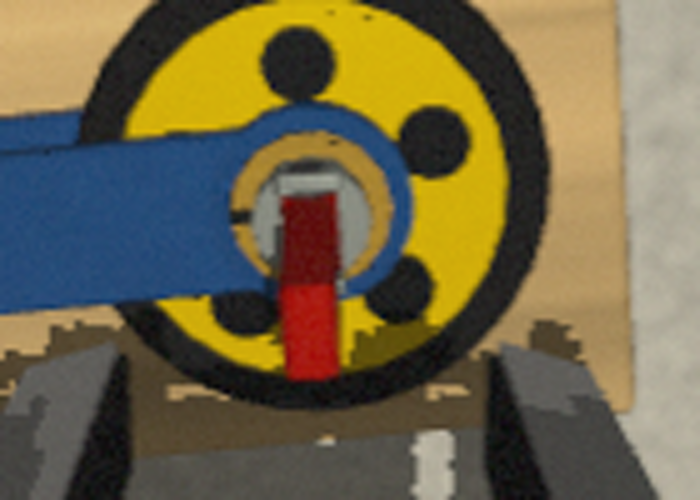

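>>> move_arm:
  rows: "12 -1 0 0 0 -0.016; 12 -1 0 0 0 -0.016; 10 0 0 0 0 -0.016; 0 0 0 0 0 0; 0 0 0 0 0 0; 0 0 0 0 0 0; 0 0 0 0 0 0; 0 0 0 0 0 0"
  grip: -1

```text
time_s: 21.35
ee_pos: [0.5627, 0.0202, 0.2705]
eef_rot: [-3.141, 0.005, -1.357]
force: [-0.0, -0.0, 0.3]
grip_width: 0.0006
```

```bash
python3 - <<'E'
from h import *
o=sensors.get_obs();print(o["ee_pos"],o["eef_rot"],o["grip_width"])
c=camera("wrist"); cv2.imwrite("pics/w9.png",c["color"])
o8=dict(ee_pos=np.array([0.5545,0.0555,0.2729]),eef_rot=np.array([-3.1379,0.0047,-1.4084]))
m=onplane(c,[[247.6,193.4]],0.071,o8)[0,:2]-[.5555,.0573];print("mark",np.linalg.norm(m),np.degrees(np.arctan2(m[1],m[0])))
plan([.5634,.0198,.228],-1.36,2)
E
```

```text
[0.5627 0.0202 0.2705] [-3.141   0.0053 -1.3567] 0.0005860519213397912
mark 0.013681048373696169 106.6443877913061
step mm 21.280611138987066
0.3 -0.3 21.3 0 0 0.002; 0.3 -0.3 21.3 0 0 0.002
```

View pics/w9.png

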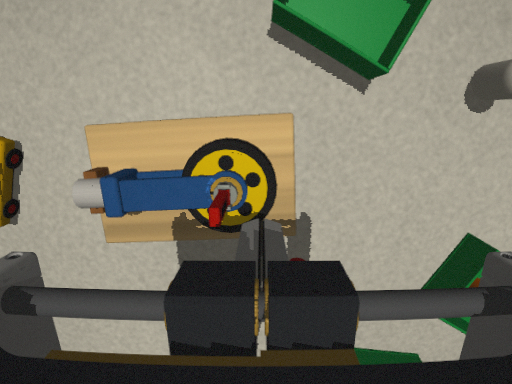

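The mark angle was 102° before and 106.6° after, which is within the ±4° pixel error, so the insert hasn't moved. Lowering behind the lever.

>>> move_arm:
  rows: "0 0 15 0 0 0; 0 0 18 0 0 0; 0 0 7 0 0 0; 0 0 0 0 0 0; 0 0 0 0 0 0"

```text
time_s: 22.02
ee_pos: [0.5623, 0.0206, 0.2275]
eef_rot: [3.141, 0.006, -1.357]
force: [0.1, 0.6, 0.1]
grip_width: 0.0004
```

```bash
python3 - <<'E'
from h import *
o=sensors.get_obs();print(o["ee_pos"],o["eef_rot"],o["force"])
f=np.array([np.cos(1.78),np.sin(1.78)]);a=np.array([.5555,.057]); d=o["ee_pos"][:2]-a
print("s,lat",d@f,d@[-f[1],f[0]])
E
```

```text
[0.5623 0.0206 0.2275] [ 3.1412  0.0055 -1.3565] [0.0819 0.6057 0.1473]
s,lat -0.03704992560008864 0.0008810349780519128
```

>>> move_arm:
  rows: "-8 0 0 0 0 0; -8 0 0 0 0 0; -6 0 0 0 0 0; -4 0 0 0 0 0; -4 0 0 0 0 0"

```text
time_s: 22.65
ee_pos: [0.5558, 0.0516, 0.2286]
eef_rot: [-3.14, 0.004, -1.356]
force: [0.5, -2.2, -1.7]
grip_width: 0.0007
```

```bash
cat >> h.py <<'E'
def sz():
    o=sensors.get_obs(); f=np.array([np.cos(1.78),np.sin(1.78)]);a=np.array([.5555,.057]); d=o["ee_pos"][:2]-a
    print("s,lat,z(mm) of tip rel pivot",d@f*1e3,d@[-f[1],f[0]]*1e3,(o["ee_pos"][2]-.097-.086)*1e3,"F",o["force"],"M",o["moment"],"t",o["time_s"])
E
python3 - <<'E'
from h import *
sz()
c=camera("scene"); tocrop(c,(180,130,340,290),4,"pics/s10.png")
E
```

```text
s,lat,z(mm) of tip rel pivot -5.385346670480788 0.8751531983825677 45.60983537606564 F [ 0.4971 -2.236  -1.6626] M [-0.6088  0.0377  0.0172] t 22.65
```

View pics/s10.png

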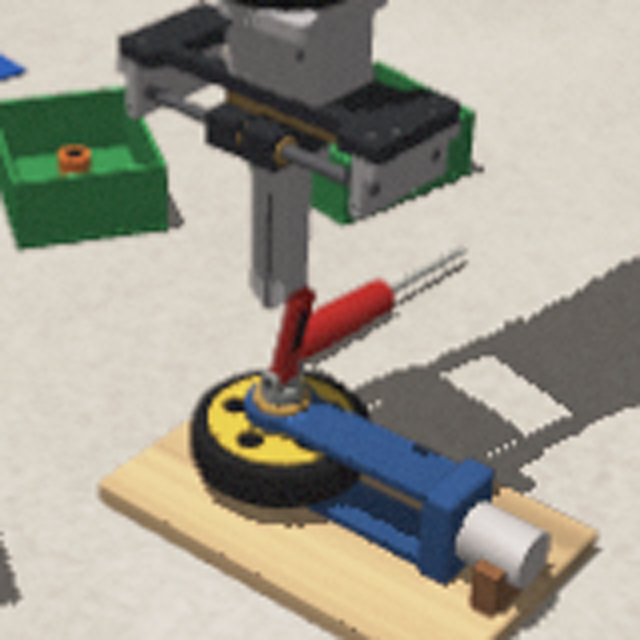

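The lever is folding towards the crown with a push of about 2 N. Following the arc.

>>> move_arm:
  rows: "-5 0 2 0 0 0; -5 0 2 0 0 0; -4 0 2.5 0 0 0; -4 0 2.5 0 0 0; -4 0 4 0 0 0; -4 0 4 0 0 0; -3 0 3 0 0 0; 0 0 0 0 0 0"

```text
time_s: 23.7
ee_pos: [0.5495, 0.0827, 0.2083]
eef_rot: [-3.138, 0.005, -1.356]
force: [-0.2, -1.3, 2.4]
grip_width: 0.0003
```

```bash
python3 - <<'E'
from h import *
sz()
c=camera("scene"); tocrop(c,(200,150,320,270),5,"pics/s11.png")
E
```

```text
s,lat,z(mm) of tip rel pivot 26.421016239648704 0.5630205054071873 25.312494547823363 F [-0.2115 -1.3093  2.3614] M [-0.2454  0.1233 -0.0094] t 23.7
```

View pics/s11.png

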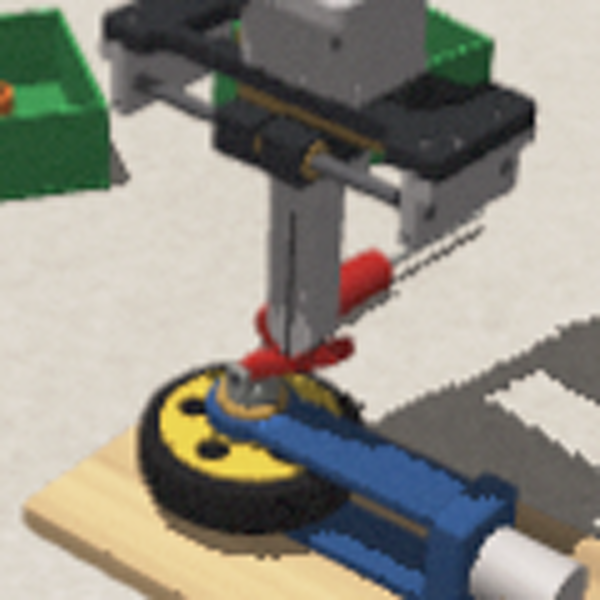

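>>> move_arm:
  rows: "-3 0 5 0 0 0; -2 0 5 0 0 0; -1 0 4 0 0 0; 0 0 3 0 0 0; 0 0 2 0 0 0; 0 0 0 0 0 0"

```text
time_s: 24.5
ee_pos: [0.5481, 0.0897, 0.1889]
eef_rot: [-3.138, 0.007, -1.357]
force: [-0.6, 2.4, 2.8]
grip_width: 0.0004
```

```bash
python3 - <<'E'
from h import *
sz()
E
```

```text
s,lat,z(mm) of tip rel pivot 33.56363341783787 0.4110529081194151 5.891034003827844 F [-0.5935  2.4322  2.7556] M [0.3474 0.3253 0.0183] t 24.5
```

>>> move_arm:
  rows: "0 0 1 0 0 0; 0 0 1 0 0 0; 0 0 0 0 0 0"

```text
time_s: 24.88
ee_pos: [0.5482, 0.0899, 0.1874]
eef_rot: [-3.137, 0.007, -1.357]
force: [-1.6, 1.7, 6.7]
grip_width: 0.0007
```

```bash
python3 - <<'E'
from h import *
sz()
E
```

```text
s,lat,z(mm) of tip rel pivot 33.67849337824468 0.27919756601903545 4.371704587608216 F [-1.5657  1.7152  6.713 ] M [ 0.3869  0.6184 -0.0203] t 24.875
```

>>> move_arm:
  rows: "0 0 1 0 0 0; 0 0 1 0 0 0; 0 0 1 0 0 0; 0 0 0 0 0 0"

```text
time_s: 25.38
ee_pos: [0.5483, 0.0901, 0.187]
eef_rot: [-3.136, 0.007, -1.357]
force: [-4.3, -0.7, 8.1]
grip_width: 0.0009
```

```bash
python3 - <<'E'
from h import *
sz()
E
```

```text
s,lat,z(mm) of tip rel pivot 33.8545218753758 0.13501158397570456 3.9834282121358755 F [-4.337  -0.6906  8.0943] M [ 0.0257  1.0512 -0.0314] t 25.375
```

Hard stop at tip height 4.0 mm above the pivot (a flat lever should be 4.5), with force rising and no further travel. Lifting off to inspect.

>>> move_arm:
  rows: "0 0 -10 0 0 0; 0 0 -25 0 0 0; 0 0 -40 0 0 0; 0 0 -30 0 0 0; 0 0 0 0 0 0; 0 0 0 0 0 0"

```text
time_s: 26.12
ee_pos: [0.5476, 0.0877, 0.2943]
eef_rot: [-3.138, 0.005, -1.358]
force: [-1.4, 0.4, -0.3]
grip_width: 0.0007
```

```bash
python3 - <<'E'
from h import *
o=sensors.get_obs();print(o["ee_pos"],o["eef_rot"],o["force"],o["time_s"])
c=camera("wrist"); cv2.imwrite("pics/w12.png",c["color"])
tocrop(c,(150,120,310,270),4.5,"pics/w12c.png")
h=hsv(c);m=cv2.inRange(h,(0,150,40),(4,255,255))>0; m[:, :180]=0
for mm,s,ce in comps(m,60):
    P=cloud(c,mm,o);
    d=np.linalg.norm(P[:,:2]-[.5555,.057],axis=1); P=P[(d<.08)&(P[:,2]>.07)]
    if len(P)<20: continue
    q=P[:,:2]-[.5555,.057]; f=np.array([np.cos(1.78),np.sin(1.78)]); s_=q@f
    print("lever",s,ce,P.mean(0),"s",s_.min(),s_.max(),"zfit slope",np.polyfit(s_,P[:,2],1),"z",np.percentile(P[:,2],[5,50,95]),cv2.minAreaRect((P[:,:2]*1000).astype(np.float32)))
c=camera("scene"); tocrop(c,(180,150,340,290),4.5,"pics/s12.png")
E
```

```text
[0.5476 0.0877 0.2943] [-3.1384  0.0052 -1.3578] [-1.3957  0.3735 -0.3298] 26.125
lever [236 183  63  16 735] [269.7714 190.7265] [0.5509 0.0811 0.0907] s -0.004490237974308732 0.05908010441695042 zfit slope [-0.0062  0.0909] z [0.0892 0.0908 0.0921] ((549.7833862304688, 83.72633361816406), (15.795902252197266, 63.46355056762695), 13.15817928314209)
```

View pics/w12c.png

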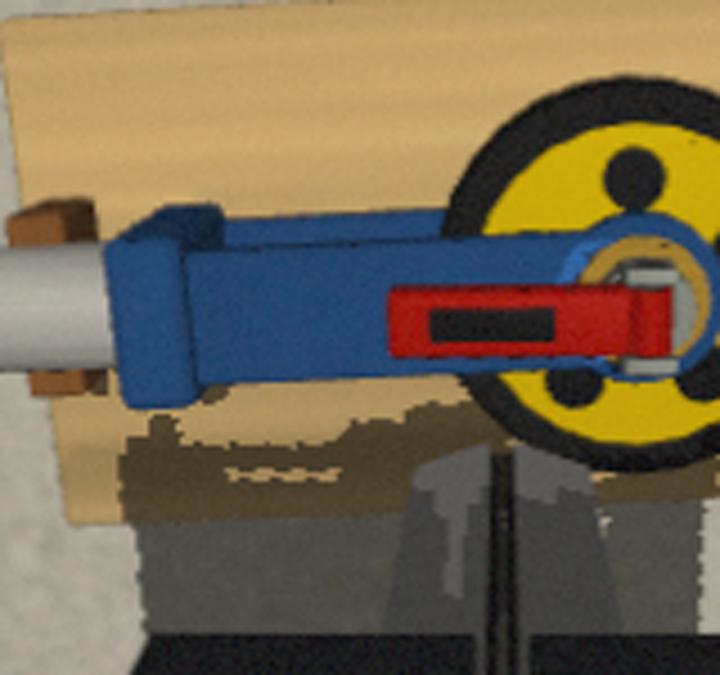

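View pics/s12.png

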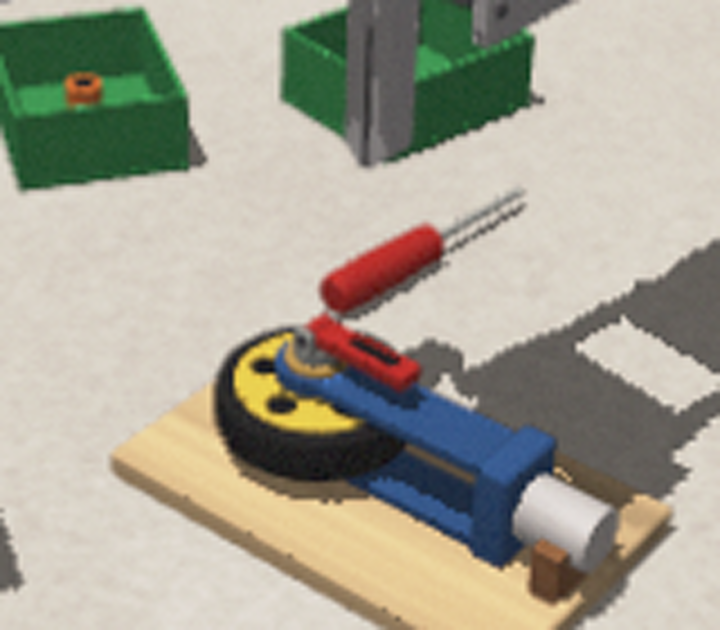

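The lever lies flat: slope -0.006 rad, top at 0.0908 m, pointing at 103° along the leg. The bushing stands in the upright right-hand tub. One quick bystander check before handing in.

```bash
python3 - <<'E'
from h import *
c=camera("top"); cv2.imwrite("pics/top13.png",c["color"]); t=load("pics/top0.npy")
for k,a,b,box in [("green tub",(50,100,50),(80,255,255),(345,185,415,250)),("glue cap",(100,120,40),(125,255,255),(330,105,355,130)),("car",(18,120,80),(32,255,255),(120,185,155,245)),("driver",(0,150,60),(4,255,255),(275,215,300,260))]:
    r=[]
    for im in (t,c):
        m=cv2.inRange(hsv(im),a,b); z=np.zeros_like(m); z[box[1]:box[3],box[0]:box[2]]=m[box[1]:box[3],box[0]:box[2]]
        v,u=np.nonzero(z); r.append((u.mean().round(1),v.mean().round(1),len(u)))
    print(k,r)
print(ctrl.hand_in(), sensors.get_obs()["time_s"])
E
```

```text
green tub [(np.float64(377.9), np.float64(218.4), 1359), (np.float64(378.2), np.float64(218.3), 1342)]
glue cap [(np.float64(343.0), np.float64(119.6), 43), (np.float64(342.9), np.float64(119.6), 44)]
car [(np.float64(135.6), np.float64(220.3), 344), (np.float64(135.7), np.float64(220.4), 361)]
driver [(np.float64(285.6), np.float64(237.3), 225), (np.float64(285.7), np.float64(237.2), 224)]
the job is handed in; nothing more can be done
the job is handed in; nothing more can be done
```

The job is done and handed in at about 26 s of the 72 s allowed.

- **Bushing:** it stands in the rightmost green tub, which is upright and unmoved.
- **Axle:** I turned it clockwise about 2.8 rad by the lever. The moment jumped from about 0.02 to 0.4 N m at the stop, well under the 0.9 N m that spins the insert.
- **Lever:** I folded it only after the axle was snug. It measures flat (slope -0.006 rad, top at 0.0908 m) and points at 103°, against 105° for the fork's +y.
- **Bystanders:** the car, glue and screwdriver are within 0.2 pixels of their starting places in the top view.

**Weaker checks:**
- **Insert mark:** it read 102° before and 106.6° after tightening, which is within my ±4° reading error. It is now hidden under the lever and could not be re-read.
- **Sideways force:** the final press on the flat lever showed about 4 N sideways. That is roughly 0.17 N m on the axle, in the tightening direction.

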